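# Lock the battery cover of the parts scale with the slot key

### The job

The battery cover's slotted quarter-turn lock on the parts-counting scale has been left part-turned. Take the slot key from its wooden stand, seat its blade fully in the lock's slot by feel, gently, and turn the lock clockwise all the way to its stop, then put the key back upright in the stand, blade down in the pocket, and let go. Use only the key on the scale, and leave the bin, the bolt and the collar where they are.

Things in the scene. Friction and masses are not known exactly. Their poses are not given: they have to be found in the camera images.
- scale: Grey parts-counting scale, 220 (x) x 260 (y) mm, fixed; origin under its centre. Deck 70 mm high; weighing pan (top 91 mm) over its -y half; black display hump (keys to 95 mm) at its +x edge, 93 mm beyond the lock. It carries the lock.
- cover: Grey battery cover on the deck of the scale: fixed plate 115 mm square, 3 mm thick, with a black rubber square of 62 mm in its middle, out of which the lock head stands; origin under its centre, axes as the scale's.
- lock_hole (a point): Centre of the 62 mm square black rubber in the battery cover, at the height of the lock head's top when not pressed (79 mm above the bench, 6 mm above the cover); axes as the scale's. The cover sits askew: the lock head (steel disc, 40 mm across) stands with its centre 3 to 8 mm from this point, towards the scale's +y or -y (side and distance not measured), not off along x.
- lock_feel (a point): Same point as lock_hole; how the head feels. Its slot, through its centre: 26 mm long, 5 mm wide, 8 mm deep, closed at ends and bottom, square edges. Spring-backed: 2 N starts it down, then 1.2 N per mm, bottoming after 5 mm; a blade dragged over it with the head 1 to 3 mm down drops in on meeting the slot. Sideways it gives 1 mm per 2.5 N, up to 3 mm.
- lock (a joint): Angle of the lock head in rad, 0 to 1.57, growing clockwise seen from above. At 0 the slot lies along the scale's x axis, at 1.57 (its hard stop, locked) along the scale's y axis. It starts at 0.15 to 0.45, needs about 0.08 N m to turn and stays where it is left. More than 0.25 N m of twist (or 15 N of push) is too rough: ease off once the stop is felt.
- key: Loose slot key, about 70 g, upright in the stand. Origin: middle of the blade's lower edge, z up. Steel blade 20 wide (x), 3 thick (y), 12 mm long; above it a collar disc 32 mm across, 12 to 16 mm up; then a flat black handle 36 wide (x), 12 thick (y), 16 to 56 mm up. Same after a half turn. About 0.1 rad of play either way in the slot.
- key_grip (a point): Centre of the key's handle, 36 mm above the blade's lower edge; axes as the key's. Grip across y.
- key_tip (a point): Middle of the blade's lower edge (the key's origin), axes as the key's.
- stand: Wooden key stand, fixed: foot 90 mm square, 6 mm thick, on it a block 70 mm square, top at 28 mm. Origin under its centre. In the block's top, at its centre, a pocket 26 (x) x 9 (y) mm, 22 mm deep; the key hangs in it with its collar on the block's top (blade's lower edge 16 mm above the bench), key x along stand x, either way round.
- bin: Bystander: loose blue plastic parts bin, 100 x 150 x 70 mm, with steel tubes in it; origin under its centre.
- bolt: Bystander: steel bolt standing on its 32 mm head, 72 mm tall; origin under its centre.
- collar: Bystander: dark steel shaft collar lying flat, 44 mm across, 16 mm high; origin under its centre.
Things that resemble listed ones, but are neither listed nor needed, are in the scene too. There is more than one size of the key; the job needs the smaller. Of the things that look like the stand, take the one that is farthest to the robot's right at the start.

How it is judged:
By the outcome, as a careful person would: the job done as asked, in the order asked, and still so for the second after the job is handed in, with the robot touching nothing.
It also fails if it takes over 72 s, if anything falls off the work surface, if the arm or the gripper's body presses on something with over 40 N, if the wrist force passes 120 N, or if a joint passes its speed limit or range.

### The arm

A 6-joint arm with a two-finger parallel gripper is mounted at the origin on the work surface. World frame = base frame: x ahead of the robot, y to its left, z up, the work surface at z = 0. Lengths are in m, angles in rad, forces in N, time in s.
With the tool pointing down it reaches from about 0.3 to 0.85 m from the base axis. Payload 4.2 kg.
Tool frame: the origin (TCP) lies at the very end of the fingers, on their centre line; the grasp point (between the pads) lies 19 mm behind it; z points along the fingers, y is the line along which they close (so a half turn about z gives the same grasp; the last joint's range is limited). The gripper opens to 91 mm and grips with 3 to 60 N. Pads are 32 mm wide; open, the fingers measure 118 mm over their backs; the gripper's body (76 mm by 178 mm) begins 60 mm behind the grasp point.
Start: joints at [1.121, 0.32, 1.565, -0, 1.257, -0.02], TCP at [0.24, 0.523, 0.214] pointing down, gripper open.
Joint ranges: [-3.11, 3.11], [-0.84, 2.01], [0.21, 2.61], [-1.34, 4.49], [0.05, 2.63], [-2.56, 2.56]. Speed limits (rad/s): [2.57, 2.57, 3.14, 3.14, 3.14, 3.14].

### API

Orientations are given as a rotation vector (axis times angle).
In Python, from workcell import env, cams, nets gives the robot as it stands.
- The arm moves only by the tool jog_arm, never from a script. Its argument "steps" is a list of rows, each a list of 3 entries, a list of its own where there are three numbers: the shift along the world's x, y, z in cm, then the turn about the world's z in degrees, then the closure, from -1 (fully open) to 1 (shut). A call has 1 to 20 rows; each row is the pose to reach, as a shift and turn from the pose commanded when the call began; what a row does not reach only later rows make up. A row lasts 1/12 s, in which the tool goes at most 41.7 mm and 7.16 degrees, less where a joint would pass 70% of its speed; a pose out of reach is approached as far as the arm can. A call with a gripper value outside its range is refused whole. The fingers move at their own pace and stop on an object; "squeeze" is the grip in N (left out, the last holds). Time passes only in rows, so rows that repeat a pose let the fingers close. It gives the time, the measured TCP pose, the force, the opening and the grip force at its end, in the units of the state.
- env.state(): the state, without advancing time (a new reading comes with each control period).
- cams.camera(name): name is "side" or "top" or "wrist"; returns a dict with "color" (480x640x3 uint8, red, green, blue), "mtx" (3x3 intrinsics, pixels), "R" (3x3) and "t" (3): a world point X has camera coordinates R X + t. Camera axes: x right, y down, z forward; pixel columns grow to the right and rows downward; lengths in m; the calibration is good to about 2 mm. A picture is of the moment at which its call begins. There is no depth.
- env.finish_job(): hands the job in; it is judged then, once.
Trained networks look in the newest picture that a camera, given by its name, has taken for a name from the list of things; names that differ only in an ending like _2 or _b are one class to them, and where a whole thing is asked for, a point or a joint stands for the part that bears it (a point fixed in the world has none). Each returns a list of dicts, best first, with "score" (0 to 1); they miss things now and then, are a little off and sometimes report something else, mostly with a low value. They report only what shows in the picture. A call takes as long as a camera call. They do not tell look-alikes from the thing itself.
- nets.recognise(label, camera): "position" ([x, y, z] in m, in world coordinates, good to about 4 mm: the middle of the surface that is visible of it).
- nets.regions_of(label, camera): "mask" (480x640 bool, what is visible of it).
- nets.place_of(label, camera): "position" ([x, y, z] in m, in world coordinates, good to about 4 mm: a listed point, or the origin of a listed thing).
The state is a dict: "clock": time; "joint_pos": joint angles; "dq": joint speeds; "joint_efforts": joint torques, N m; "tool_pos": TCP position; "eef_rot": TCP orientation; "contact_force": force on the tool from outside, world axes, zero at the start; "torque": the same for the moment, N m; "grip_width": finger opening in m; "gripper_force": force on a finger pad.
Only numpy, scipy, OpenCV 4.12 (cv2) and the standard library are available. Lean on these libraries where they do the work, as an engineer would, in place of code of your own. Each camera call takes 0.05 s, during which the arm holds its last target. There are 200 camera calls.

## Working session

There is one attempt and no reset: what is moved stays moved. The work goes in short steps, Python scripts to look and compute and a tool call to move; the robot and the scene stay as the last step left them, time stands still between calls to the robot, and variables do not carry over. Pictures are saved under pics/ and viewed, at most 10 in all, crops included, and the job is handed in when it is done.

Besides the shell and the picture viewer there is one more tool, called in YAML: its name, and indented under it one key for each argument. jog_arm: Moves the arm, as the interface text tells. Its arguments: {"type":"object","properties":{"steps":{"type":"array"},"squeeze":{"type":"number"}},"required":["steps"]}

```bash
mkdir -p pics; ls; python3 - <<'E'
from workcell import env,cams,nets
import cv2,numpy as np
s=env.state(); print(s['clock'],s['tool_pos'],s['eef_rot'],s['contact_force'],s['grip_width'])
for c in ['top','side']:
    d=cams.camera(c); cv2.imwrite(f'pics/{c}1.png',d['color'][:,:,::-1])
    for l in ['scale','lock_hole','key','key_grip','stand','bin','bolt','collar','cover']:
        r=nets.place_of(l,c); print(c,l,[(np.round(x['position'],3).tolist(),round(x['score'],2)) for x in r[:4]])
E
```

```text
pics
0.0 [0.23940127 0.522251   0.21313519] [-6.69889724e-01 -3.06896198e+00  2.66689898e-03] [-0.08411697  0.59157244  0.68578011] 0.09153022205512475
top scale [([0.564, -0.088, -0.003], 0.68)]
top lock_hole [([0.529, -0.025, 0.082], 0.79)]
top key [([0.574, 0.404, -0.0], 0.87), ([0.574, 0.282, 0.016], 0.57)]
top key_grip [([0.575, 0.399, 0.05], 0.9), ([0.57, 0.284, 0.056], 0.57)]
top stand [([0.572, 0.283, -0.0], 0.6), ([0.45, 0.403, -0.003], 0.55)]
top bin [([0.555, -0.439, 0.004], 0.84)]
top bolt [([0.335, 0.159, -0.005], 0.68)]
top collar [([0.658, 0.196, 0.002], 0.78), ([0.53, -0.027, 0.078], 0.55)]
top cover [([0.535, -0.021, 0.068], 0.73)]
side scale [([0.561, -0.089, -0.003], 0.76)]
side lock_hole [([0.529, -0.022, 0.074], 0.87), ([0.572, 0.285, 0.058], 0.63)]
side key [([0.574, 0.405, -0.001], 0.77), ([0.575, 0.286, 0.021], 0.67)]
side key_grip [([0.575, 0.401, 0.047], 0.97), ([0.574, 0.282, 0.055], 0.62)]
side stand [([0.574, 0.284, -0.002], 0.91), ([0.455, 0.402, -0.001], 0.77)]
side bin [([0.552, -0.436, -0.003], 0.82)]
side bolt [([0.339, 0.155, 0.003], 0.84)]
side collar [([0.663, 0.199, -0.0], 0.73)]
side cover [([0.53, -0.023, 0.074], 0.96)]
```

View images.

View pics/top1.png

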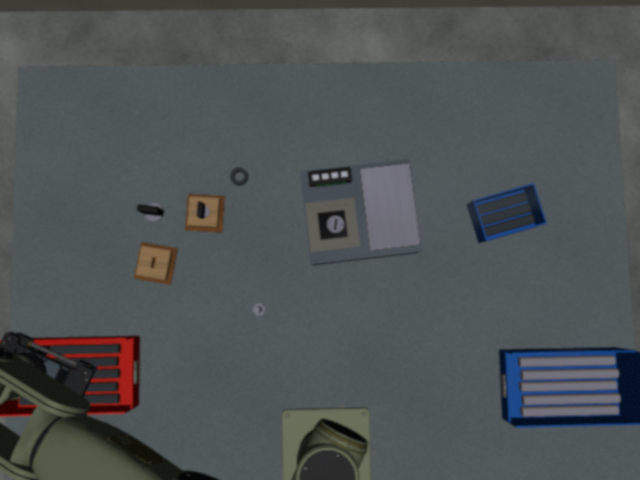

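View pics/side1.png

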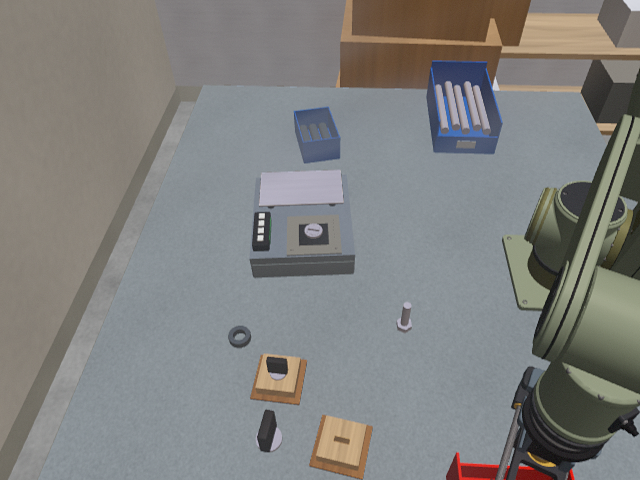

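```bash
python3 - <<'E'
from workcell import env,cams,nets
import cv2,numpy as np
from scipy.spatial.transform import Rotation as Ro
s=env.state(); print(s['tool_pos'],s['eef_rot'],s['joint_pos'],s['contact_force'])
print(Ro.from_rotvec(s['eef_rot']).as_matrix().round(3))
d=cams.camera('wrist'); print(d['mtx'],d['R'].round(3),d['t'], 'cam at',-d['R'].T@d['t'])
np.set_printoptions(suppress=True)
# min-area rects of regions from the top camera -> world at given height
d=cams.camera('top'); print(d['mtx'][0,0],-d['R'].T@d['t'])
def toworld(p,z):
    r=d['R'].T@np.linalg.inv(d['mtx'])@np.array([p[0],p[1],1.]); c=-d['R'].T@d['t']; return (c+r*(z-c[2])/r[2])[:2]
for l,z in [('scale',.07),('cover',.073),('stand',.028),('key',.07),('lock_hole',.079)]:
  for x in nets.regions_of(l,'top')[:3]:
    m=x['mask'].astype(np.uint8); c,_=cv2.findContours(m,0,1); c=max(c,key=cv2.contourArea)
    b=np.array([toworld(p,z) for p in cv2.boxPoints(cv2.minAreaRect(c))]); e=b[1]-b[0]; f=b[2]-b[1]
    print(l,round(x['score'],2),m.sum(),'ctr',b.mean(0).round(3),'sides',np.linalg.norm(e).round(3),np.linalg.norm(f).round(3),'ang',np.degrees(np.arctan2(e[1],e[0])).round(1))
E
```

```text
[0.23961413 0.52270762 0.21397084] [6.69885772e-01 3.06929062e+00 1.30462672e-04] [ 1.12098713e+00  3.19596740e-01  1.56451795e+00 -3.05245558e-05
  1.25738561e+00 -2.00306719e-02] [0.60838395 0.18559077 0.05400945]
[[-0.909  0.417  0.   ]
 [ 0.417  0.909  0.   ]
 [-0.     0.    -1.   ]]
[[361.76409063   0.         313.93267919]
 [  0.         361.76409063 233.47431993]
 [  0.           0.           1.        ]] [[ 0.417  0.909  0.   ]
 [ 0.878 -0.402  0.259]
 [ 0.236 -0.108 -0.966]] [-0.57591797 -0.02963799  0.38998044] cam at [0.17394648 0.55371096 0.38443654]
613.7503894470058 [0.35699225 0.00960539 1.48470122]
scale 0.85 8223 ctr [ 0.561 -0.09 ] sides 0.263 0.226 ang -84.3
cover 0.82 2253 ctr [ 0.531 -0.024] sides 0.116 0.117 ang -84.0
stand 0.95 1205 ctr [0.57 0.28] sides 0.089 0.09 ang -3.8
stand 0.94 1492 ctr [0.454 0.396] sides 0.092 0.094 ang -9.4
key 0.73 343 ctr [0.569 0.398] sides 0.062 0.04 ang -90.9
key 0.51 183 ctr [0.571 0.279] sides 0.033 0.037 ang -45.0
lock_hole 0.58 2226 ctr [ 0.532 -0.023] sides 0.116 0.116 ang -83.4
lock_hole 0.32 1239 ctr [0.562 0.271] sides 0.089 0.087 ang -3.5
```

jog_arm:
  steps:
    - [[16, -12, 0], 10, -1]
    - [[33.2, -24.1, -1.4], 21, -1]
    - [[33.2, -24.1, -1.4], 21, -1]
    - [[33.2, -24.1, -1.4], 21, -1]
    - [[33.2, -24.1, -1.4], 21, -1]
    - [[33.2, -24.1, -1.4], 21, -1]
    - [[33.2, -24.1, -1.4], 21, -1]
    - [[33.2, -24.1, -1.4], 21, -1]
    - [[33.2, -24.1, -1.4], 21, -1]
    - [[33.2, -24.1, -1.4], 21, -1]
    - [[33.2, -24.1, -1.4], 21, -1]
    - [[33.2, -24.1, -1.4], 21, -1]
    - [[33.2, -24.1, -1.4], 21, -1]
    - [[33.2, -24.1, -1.4], 21, -1]
    - [[33.2, -24.1, -1.4], 21, -1]
    - [[33.2, -24.1, -1.4], 21, -1]

```text
clock: 2.68
tool_pos: [0.5706, 0.2828, 0.2003]
eef_rot: [0.096, 3.14, 0.001]
contact_force: [-0.4, -0.4, 0.1]
grip_width: 0.0912
gripper_force: 0.0
```

```bash
cat > h.py <<'E'
from workcell import env,cams,nets
import cv2,numpy as np
from scipy.spatial.transform import Rotation as Ro
np.set_printoptions(suppress=True)
def snap(c,name=None):
    d=cams.camera(c)
    if name: cv2.imwrite(f'pics/{name}.png',d['color'][:,:,::-1])
    return d
def toworld(d,p,z):
    r=d['R'].T@np.linalg.inv(d['mtx'])@np.array([p[0],p[1],1.]); c=-d['R'].T@d['t']; return (c+r*(z-c[2])/r[2])[:2]
def proj(d,X):
    q=d['mtx']@(d['R']@np.asarray(X,float)+d['t']); return q[:2]/q[2]
def tool():
    s=env.state(); M=Ro.from_rotvec(s['eef_rot']).as_matrix()
    return s,np.array(s['tool_pos']),np.degrees(np.arctan2(M[1,1],M[0,1]))
E
python3 - <<'E'
from h import *
s,p,a=tool(); print(p,a,s['joint_pos'])
d=snap('wrist','w1')
for l in ['key_grip','key','key_tip','stand']:
    print(l,[(np.round(x['position'],4).tolist(),round(x['score'],2)) for x in nets.place_of(l,'wrist')[:3]])
for l,z in [('stand',.0),('key',.072)]:
  for x in nets.regions_of(l,'wrist')[:3]:
    m=x['mask'].astype(np.uint8); c,_=cv2.findContours(m,0,1); c=max(c,key=cv2.contourArea)
    w=np.array([toworld(d,q[0],z) for q in c]).astype(np.float32)*1000
    r=cv2.minAreaRect(w); print(l,round(x['score'],2),m.sum(),r)
E
```

```text
[0.57055418 0.28283957 0.20034335] 86.4873377367962 [ 0.44202609  0.42539385  1.43530417  0.00027368  1.28063364 -1.06754096]
key_grip [([0.5736, 0.2825, 0.0518], 0.81), ([0.5701, 0.4016, 0.053], 0.65)]
key [([0.5721, 0.2818, 0.015], 0.82), ([0.5726, 0.4074, -0.0035], 0.58)]
key_tip [([0.576, 0.2867, 0.0153], 0.78), ([0.5792, 0.3986, 0.0018], 0.77)]
stand [([0.4517, 0.4025, 0.0004], 0.65), ([0.5753, 0.2824, 0.0006], 0.61)]
stand 0.94 10037 ((452.9278869628906, 403.1051940917969), (92.83683013916016, 92.68477630615234), 79.28838348388672)
stand 0.69 6443 ((574.5555419921875, 284.15228271484375), (91.78753662109375, 93.53630065917969), 85.8048095703125)
key 0.94 1089 ((570.6422729492188, 284.4513244628906), (27.116046905517578, 41.928192138671875), 86.49298095703125)
key 0.62 2466 ((565.287109375, 398.18603515625), (64.70536041259766, 38.0074577331543), 83.3909912109375)
```

View pics/w1.png

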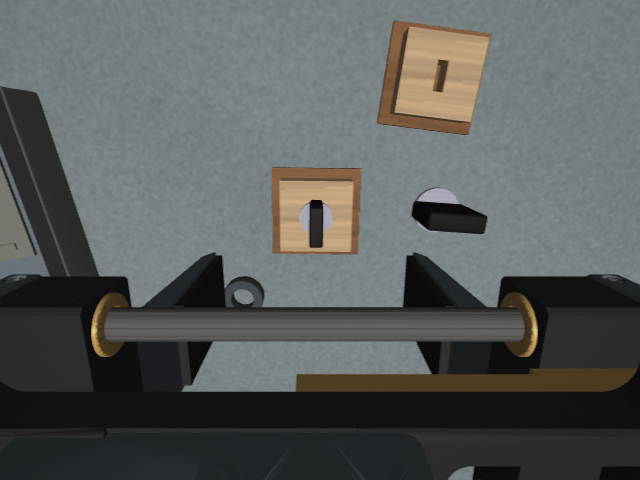

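jog_arm:
  steps:
    - [[0.3, 0, -4], -0.5, -1]
    - [[0.3, 0, -8], -0.5, -1]
    - [[0.3, 0, -11], -0.5, -1]
    - [[0.3, 0, -13.5], -0.5, -1]
    - [[0.3, 0, -15.5], -0.5, -1]
    - [[0.3, 0, -16.2], -0.5, -1]
    - [[0.3, 0, -16.2], -0.5, -1]
    - [[0.3, 0, -16.2], -0.5, 0]
    - [[0.3, 0, -16.2], -0.5, 0.5]
    - [[0.3, 0, -16.2], -0.5, 1]
    - [[0.3, 0, -16.2], -0.5, 1]
    - [[0.3, 0, -16.2], -0.5, 1]
    - [[0.3, 0, -16.2], -0.5, 1]
    - [[0.3, 0, -16.2], -0.5, 1]
    - [[0.3, 0, -16.2], -0.5, 1]
  squeeze: 25

```text
clock: 4.28
tool_pos: [0.5746, 0.2817, 0.0381]
eef_rot: [0.113, 3.139, 0.0]
contact_force: [0.7, -0.3, -0.1]
grip_width: 0.0408
gripper_force: 0.0
```

jog_arm:
  steps:
    - [[0, 0, 0], 0, 1]
    - [[0, 0, 0], 0, 1]
    - [[0, 0, 0], 0, 1]
    - [[0, 0, 0], 0, 1]
    - [[0, 0, 0], 0, 1]
    - [[0, 0, 0], 0, 1]
    - [[0, 0, 0], 0, 1]

```text
clock: 4.87
tool_pos: [0.5746, 0.2817, 0.0379]
eef_rot: [-0.113, -3.14, -0.0]
contact_force: [-0.3, 0.6, -0.6]
grip_width: 0.012
gripper_force: 25.0
```

jog_arm:
  steps:
    - [[0, 0, 3], 0, 1]
    - [[0, 0, 6], 0, 1]
    - [[0, 0, 10], 0, 1]
    - [[0, 0, 14], 0, 1]
    - [[0, -3, 16.2], 0, 1]
    - [[-1, -6, 16.2], -2, 1]
    - [[-1.5, -10, 16.2], -3, 1]
    - [[-2, -14, 16.2], -4, 1]
    - [[-2.5, -18, 16.2], -5, 1]
    - [[-3, -22, 16.2], -6, 1]
    - [[-3.5, -26, 16.2], -7, 1]
    - [[-4, -29, 16.2], -7, 1]
    - [[-4, -30.4, 16.2], -7, 1]
    - [[-4, -30.4, 16.2], -7, 1]
    - [[-4, -30.4, 16.2], -7, 1]
    - [[-4, -30.4, 16.2], -7, 1]
    - [[-4, -30.4, 16.2], -7, 1]

```text
clock: 6.28
tool_pos: [0.5347, -0.0212, 0.1999]
eef_rot: [-0.302, -3.127, -0.001]
contact_force: [-0.6, 0.5, -1.1]
grip_width: 0.0116
gripper_force: 25.0
```

```bash
python3 - <<'E'
from h import *
s,p,a=tool(); print(p,a,s['joint_pos'],s['contact_force'],s['torque'],s['grip_width'])
d=snap('wrist','w2')
for l in ['lock_hole','cover','scale','key_tip','key_grip']:
    print(l,[(np.round(x['position'],4).tolist(),round(x['score'],2)) for x in nets.place_of(l,'wrist')[:3]])
for l,z in [('cover',.073)]:
  for x in nets.regions_of(l,'wrist')[:2]:
    m=x['mask'].astype(np.uint8); c,_=cv2.findContours(m,0,1); c=max(c,key=cv2.contourArea)
    w=np.array([toworld(d,q[0],z) for q in c]).astype(np.float32)*1000
    print(l,round(x['score'],2),m.sum(),cv2.minAreaRect(w))
print(proj(d,[.531,-.023,.079]))
E
```

```text
[ 0.53470676 -0.02118541  0.19989063] 78.9522889785115 [-0.061376    0.26672861  1.6775791   0.00048648  1.1974012  -1.43953092] [-0.64278201  0.48008121 -1.05195921] [-0.03465382 -0.00024448 -0.03870834] 0.01160627582901102
lock_hole [([0.5269, -0.0215, 0.0806], 0.77)]
cover [([0.5318, -0.0255, 0.0734], 0.86)]
scale [([0.5609, -0.0884, -0.0019], 0.6)]
key_tip [([0.5338, -0.0191, 0.1804], 0.64)]
key_grip [([0.5308, -0.0219, 0.2107], 0.55)]
cover 0.88 13622 ((531.1222534179688, -23.219219207763672), (114.87532806396484, 115.00894165039062), 5.590418815612793)
cover 0.22 1536 ((532.677001953125, -30.71139907836914), (38.174163818359375, 39.13729476928711), 78.95668029785156)
[309.95598237 222.91588058]
```

View pics/w2.png

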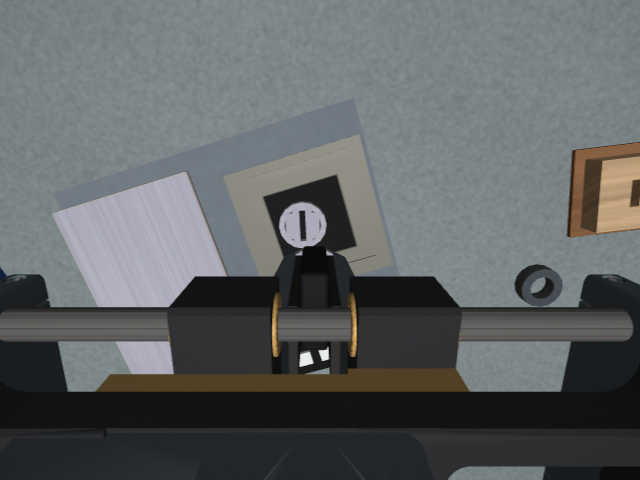

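```bash
python3 - <<'E'
from h import *
d=snap('wrist'); im=d['color']; g=cv2.cvtColor(im,cv2.COLOR_RGB2GRAY)
roi=np.zeros_like(g); cv2.circle(roi,(302,225),32,255,-1)
m=((g>110)&(roi>0)).astype(np.uint8); m[:, :]=m
n,lab,st,ce=cv2.connectedComponentsWithStats(m); print(st[1:],ce[1:])
c,_=cv2.findContours(m,0,1); c=max(c,key=cv2.contourArea)
w=(np.array([toworld(d,q[0],.079) for q in c])*1000).astype(np.float32)
print('circle',cv2.minEnclosingCircle(w),'ell',cv2.fitEllipse(w))
# slot: dark pixels within the inner part of the disc
yy,xx=np.mgrid[:480,:640]; ctr=cv2.fitEllipse(c)[0]; print('pix ctr',ctr)
s=(g<70)&(np.hypot(xx-ctr[0],yy-ctr[1])<21)
n,lab,st,ce=cv2.connectedComponentsWithStats(s.astype(np.uint8)); print(st)
k=1+np.argmax(st[1:,4]); pts=np.argwhere(lab==k)[:,::-1]
w=(np.array([toworld(d,q,.079) for q in pts])*1000).astype(np.float32)
print('slot',cv2.minAreaRect(w)); e=np.linalg.eigh(np.cov(w.T)); v=e[1][:,1]; print('ang',np.degrees(np.arctan2(v[1],v[0])),w.mean(0))
cv2.imwrite('pics/z.png',cv2.resize(im[180:280,240:380,::-1],None,fx=5.5,fy=5.5,interpolation=2))
E
```

```text
[[ 280  202   48   46 1501]
 [ 270  221   11   28   89]
 [ 296  251    6    4   13]] [[303.13924051 224.52498334]
 [274.24719101 234.85393258]
 [299.30769231 253.15384615]]
circle ((531.7920532226562, -29.569149017333984), 19.69810676574707) ell ((531.578857421875, -29.595441818237305), (37.79724884033203, 38.582889556884766), 177.37542724609375)
pix ctr (303.1515197753906, 224.56419372558594)
[[     0      0    640    480 307069]
 [   301    211      6     28    131]]
slot ((531.3484497070312, -29.53537368774414), (3.873090982437134, 23.151273727416992), 81.23033905029297)
ang 171.21987352814142 [531.24054  -29.485647]
```

View pics/z.png

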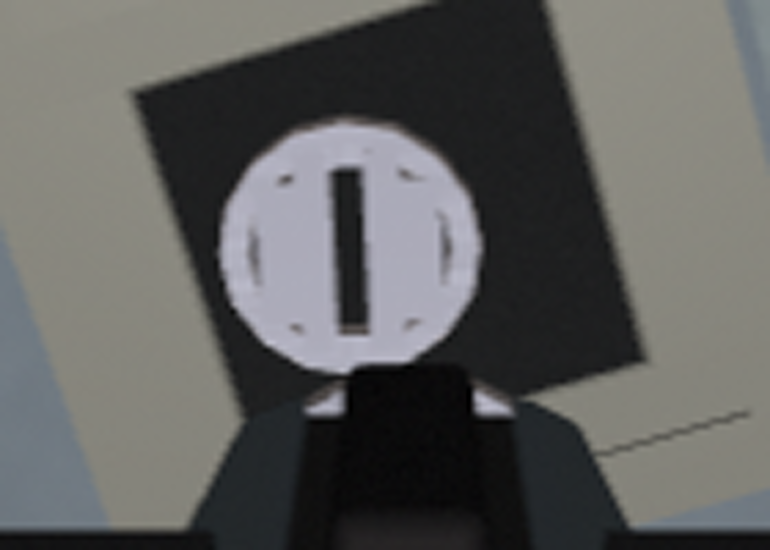

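jog_arm:
  steps:
    - [[-0.3, -0.84, -3], 2, 1]
    - [[-0.3, -0.84, -6], 2, 1]
    - [[-0.3, -0.84, -8], 2, 1]
    - [[-0.3, -0.84, -9], 2, 1]
    - [[-0.3, -0.84, -9.4], 2, 1]
    - [[-0.3, -0.84, -9.4], 2, 1]
    - [[-0.3, -0.84, -9.4], 2, 1]
    - [[-0.3, -0.84, -9.4], 2, 1]

```text
clock: 7.35
tool_pos: [0.5328, -0.0307, 0.1074]
eef_rot: [0.249, 3.129, 0.0]
contact_force: [-0.3, -1.4, -0.8]
grip_width: 0.0118
gripper_force: 25.0
```

```bash
python3 - <<'E'
from h import *
s,p,a=tool(); print(p,a,s['contact_force'],s['torque'])
d=snap('side'); 
for X in ([.532,-.0296,.079],[p[0],p[1],p[2]-.022]): print(proj(d,X))
u,v=proj(d,[.532,-.0296,.079]).astype(int)
cv2.imwrite('pics/z2.png',cv2.resize(d['color'][v-50:v+40,u-60:u+60,::-1],None,fx=6,fy=6,interpolation=2)); print(u,v)
E
```

```text
[ 0.53275262 -0.03070164  0.10739613] 80.88174885898866 [-0.29209913 -1.36603699 -0.77918639] [ 0.08066876 -0.02072064  0.01161281]
[313.15490167 229.63281826]
[312.75220817 227.17703526]
313 229
```

View pics/z2.png

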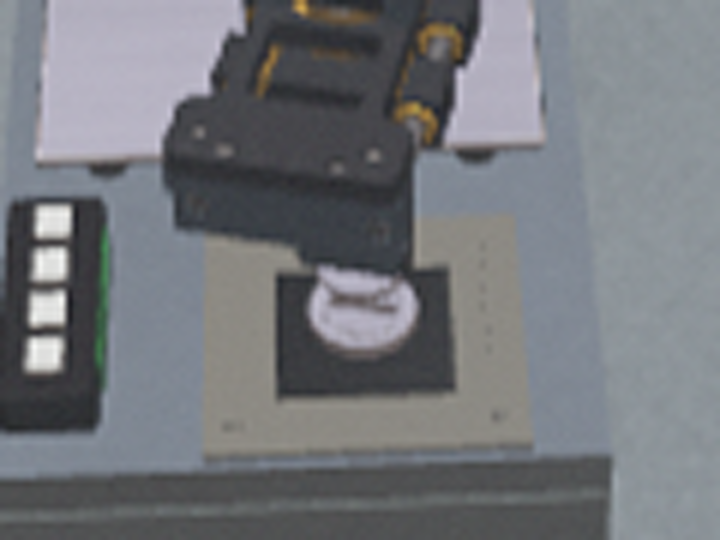

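jog_arm:
  steps:
    - [[0, 0, -0.2], 0, 1]
    - [[0, 0, -0.4], 0, 1]
    - [[0, 0, -0.5], 0, 1]
    - [[0, 0, -0.6], 0, 1]
    - [[0, 0, -0.7], 0, 1]
    - [[0, 0, -0.7], 0, 1]
    - [[0, 0, -0.7], 0, 1]

```text
clock: 7.98
tool_pos: [0.5316, -0.0307, 0.0989]
eef_rot: [-0.25, -3.131, -0.0]
contact_force: [-0.5, -0.4, 0.0]
grip_width: 0.0117
gripper_force: 25.0
```

jog_arm:
  steps:
    - [[0, 0, -0.1], 0, 1]
    - [[0, 0, -0.1], 0, 1]
    - [[0, 0, -0.2], 0, 1]
    - [[0, 0, -0.2], 0, 1]
    - [[0, 0, -0.2], 0, 1]

```text
clock: 8.4
tool_pos: [0.5315, -0.0307, 0.0969]
eef_rot: [-0.25, -3.132, -0.0]
contact_force: [0.5, 0.4, -0.5]
grip_width: 0.0115
gripper_force: 25.0
```

```bash
python3 - <<'E'
from h import *
s,p,a=tool(); print(p,a,s['contact_force'],s['torque'],s['grip_width'])
E
```

```text
[ 0.53154682 -0.03065986  0.09691682] 80.87887288375207 [ 0.51071199  0.42419179 -0.45797752] [ 0.02710276 -0.02787474  0.02726373] 0.011534030311327288
```

jog_arm:
  steps:
    - [[0, 0, -0.1], 0, 1]
    - [[0, 0, -0.1], 0, 1]
    - [[0, 0, -0.2], 0, 1]
    - [[0, 0, -0.2], 0, 1]
    - [[0, 0, -0.3], 0, 1]
    - [[0, 0, -0.3], 0, 1]
    - [[0, 0, -0.3], 0, 1]

```text
clock: 8.98
tool_pos: [0.5315, -0.0307, 0.0939]
eef_rot: [-0.25, -3.131, -0.0]
contact_force: [-0.1, 0.2, -0.5]
grip_width: 0.0118
gripper_force: 25.0
```

jog_arm:
  steps:
    - [[0, 0, -0.1], 0, 1]
    - [[0, 0, -0.1], 0, 1]
    - [[0, 0, -0.15], 0, 1]
    - [[0, 0, -0.15], 0, 1]
    - [[0, 0, -0.2], 0, 1]
    - [[0, 0, -0.2], 0, 1]
    - [[0, 0, -0.2], 0, 1]

```text
clock: 9.57
tool_pos: [0.5317, -0.0307, 0.0921]
eef_rot: [0.25, 3.131, 0.0]
contact_force: [-0.5, 0.0, 1.3]
grip_width: 0.0116
gripper_force: 25.0
```

jog_arm:
  steps:
    - [[0, 0, -0.05], 0, 1]
    - [[0, 0, -0.1], 0, 1]
    - [[0, 0, -0.1], 0, 1]
    - [[0, 0, -0.1], 0, 1]

```text
clock: 9.9
tool_pos: [0.5317, -0.0307, 0.0911]
eef_rot: [0.25, 3.131, 0.0]
contact_force: [-0.4, 0.1, 2.5]
grip_width: 0.0117
gripper_force: 25.0
```

```bash
python3 - <<'E'
from h import *
s,p,a=tool(); print(p,a,s['contact_force'],s['torque'],s['grip_width'])
E
```

```text
[ 0.53171704 -0.03070223  0.09110508] 80.87131694909958 [-0.35363806  0.0900498   2.53801639] [0.02579873 0.0596321  0.01314256] 0.011733797048947135
```

jog_arm:
  steps:
    - [[0, 0, 0], -2, 1]
    - [[0, 0, 0], -4, 1]
    - [[0, 0, 0], -6, 1]
    - [[0, 0, 0], -8, 1]
    - [[0, 0, 0], -10, 1]
    - [[0, 0, 0], -12, 1]
    - [[0, 0, 0], -14, 1]
    - [[0, 0, 0], -16, 1]
    - [[0, 0, 0], -18, 1]
    - [[0, 0, 0], -20, 1]
    - [[0, 0, 0], -20, 1]

```text
clock: 10.82
tool_pos: [0.5318, -0.0307, 0.0911]
eef_rot: [0.79, 3.04, 0.0]
contact_force: [-0.5, 0.2, 2.4]
grip_width: 0.012
gripper_force: 25.0
```

```bash
python3 - <<'E'
from h import *
s,p,a=tool(); print(p,a,s['contact_force'],s['torque'],s['grip_width'])
E
```

```text
[ 0.53176101 -0.03069932  0.0911029 ] 60.85719897576422 [-0.47485616  0.15975469  2.39758959] [ 0.01555335 -0.00601675  0.03525266] 0.011962669550973106
```

jog_arm:
  steps:
    - [[0, 0, 0], -2.5, 1]
    - [[0, 0, 0], -5, 1]
    - [[0, 0, 0], -7.5, 1]
    - [[0, 0, 0], -10, 1]
    - [[0, 0, 0], -12.5, 1]
    - [[0, 0, 0], -15, 1]
    - [[0, 0, 0], -17.5, 1]
    - [[0, 0, 0], -20, 1]
    - [[0, 0, 0], -22.5, 1]
    - [[0, 0, 0], -25, 1]
    - [[0, 0, 0], -27.5, 1]
    - [[0, 0, 0], -30, 1]
    - [[0, 0, 0], -32.5, 1]
    - [[0, 0, 0], -35, 1]
    - [[0, 0, 0], -37.5, 1]
    - [[0, 0, 0], -40, 1]
    - [[0, 0, 0], -42, 1]

```text
clock: 12.23
tool_pos: [0.5316, -0.0308, 0.0911]
eef_rot: [1.828, 2.555, -0.0]
contact_force: [-0.9, -0.4, 3.0]
grip_width: 0.0117
gripper_force: 25.0
```

```bash
python3 - <<'E'
from h import *
s,p,a=tool(); print(p,a,s['contact_force'],s['torque'],s['grip_width'])
E
```

```text
[ 0.53155175 -0.03079714  0.09105311] 18.833707124219682 [-0.90260569 -0.42699967  2.96087949] [-0.12373446  0.1661797   0.04562754] 0.011651333150746599
```

jog_arm:
  steps:
    - [[0, 0, 0], -2, 1]
    - [[0, 0, 0], -4, 1]
    - [[0, 0, 0], -6, 1]
    - [[0, 0, 0], -8, 1]
    - [[0, 0, 0], -10, 1]
    - [[0, 0, 0], -12, 1]
    - [[0, 0, 0], -12, 1]

```text
clock: 12.82
tool_pos: [0.5315, -0.0308, 0.091]
eef_rot: [2.084, 2.351, -0.0]
contact_force: [-0.1, 0.1, 2.2]
grip_width: 0.0121
gripper_force: 25.0
```

```bash
python3 - <<'E'
from h import *
s,p,a=tool(); print(p,a,s['contact_force'],s['torque'],s['grip_width'])
E
```

```text
[ 0.53149822 -0.03076706  0.09102483] 6.902836861755982 [-0.05663022  0.1490514   2.15916418] [-0.1454537   0.14213047  0.01253554] 0.012110876844428839
```

jog_arm:
  steps:
    - [[0, 0, 0], -1, 1]
    - [[0, 0, 0], -2, 1]
    - [[0, 0, 0], -3, 1]
    - [[0, 0, 0], -4, 1]
    - [[0, 0, 0], -4, 1]

```text
clock: 13.23
tool_pos: [0.5315, -0.0307, 0.091]
eef_rot: [2.166, 2.276, -0.0]
contact_force: [-0.6, -0.3, 2.7]
grip_width: 0.0117
gripper_force: 25.0
```

```bash
python3 - <<'E'
from h import *
s,p,a=tool(); print(p,a,s['contact_force'],s['torque'],s['grip_width'])
E
```

```text
[ 0.53153972 -0.03070453  0.09098656] 2.8354390807171184 [-0.60824297 -0.26436916  2.69130215] [-0.20549493  0.15536539  0.03059758] 0.011693453356438654
```

jog_arm:
  steps:
    - [[0, 0, 0], -0.5, 1]
    - [[0, 0, 0], -1, 1]
    - [[0, 0, 0], -1.5, 1]
    - [[0, 0, 0], -2, 1]
    - [[0, 0, 0], -2, 1]

```text
clock: 13.65
tool_pos: [0.5316, -0.0307, 0.091]
eef_rot: [2.205, 2.238, 0.0]
contact_force: [-0.8, -1.0, 2.4]
grip_width: 0.0119
gripper_force: 25.0
```

```bash
python3 - <<'E'
from h import *
s,p,a=tool(); print(p,a,s['contact_force'],s['torque'],s['grip_width'])
E
```

```text
[ 0.53156453 -0.03070268  0.09097962] 0.8461588500714042 [-0.75926026 -0.99279547  2.35137794] [-0.20607422  0.26112133  0.10021135] 0.011891756988290288
```

jog_arm:
  steps:
    - [[0, 0, 0], -0.5, 1]
    - [[0, 0, 0], -1, 1]
    - [[0, 0, 0], -1.5, 1]
    - [[0, 0, 0], -1.5, 1]

```text
clock: 13.98
tool_pos: [0.5316, -0.0307, 0.091]
eef_rot: [2.234, 2.209, -0.0]
contact_force: [-1.0, 0.5, 3.1]
grip_width: 0.0116
gripper_force: 25.0
```

```bash
python3 - <<'E'
from h import *
s,p,a=tool(); print(p,a,s['contact_force'],s['torque'],s['grip_width'])
E
```

```text
[ 0.53157162 -0.03067455  0.09097653] -0.6506585508478177 [-1.03958588  0.4658188   3.05788148] [-0.15191499  0.2270819   0.03605747] 0.011596840322123887
```

jog_arm:
  steps:
    - [[0, 0, 0], -0.5, 1]
    - [[0, 0, 0], -1, 1]
    - [[0, 0, 0], -1, 1]

```text
clock: 14.23
tool_pos: [0.5316, -0.0307, 0.091]
eef_rot: [2.253, 2.189, -0.0]
contact_force: [-1.6, -0.9, 2.2]
grip_width: 0.0123
gripper_force: 25.0
```

```bash
python3 - <<'E'
from h import *
s,p,a=tool(); print(p,a,s['contact_force'],s['torque'],s['joint_efforts'])
E
```

```text
[ 0.53156849 -0.03069164  0.09096128] -1.6544046369295222 [-1.61391833 -0.85555088  2.24268668] [-0.14366667  0.23776488  0.09666777] [  0.18662035 -38.14798951 -18.83670509   0.24918677  -0.28206691
   0.13731051]
```

jog_arm:
  steps:
    - [[0, 0, 0], -0.5, 1]
    - [[0, 0, 0], -1, 1]
    - [[0, 0, 0], -1, 1]

```text
clock: 14.48
tool_pos: [0.5316, -0.0307, 0.091]
eef_rot: [2.272, 2.17, 0.0]
contact_force: [-1.2, -0.5, 2.9]
grip_width: 0.0117
gripper_force: 25.0
```

```bash
python3 - <<'E'
from h import *
s,p,a=tool(); print(p,a,s['contact_force'],s['torque'],s['joint_efforts'])
E
```

```text
[ 0.53158905 -0.03067203  0.09096331] -2.647573550167295 [-1.17075178 -0.46279801  2.91871011] [-0.19525266  0.26250207  0.11413013] [  0.12206167 -38.15082192 -18.86172116   0.26908075  -0.29599752
   0.18454345]
```

```bash
cat >> h.py <<'E'
def avg(n=6):
    T=[];F=[];J=[]
    for i in range(n):
        cams.camera('wrist'); s=env.state(); T.append(s['torque']);F.append(s['contact_force']);J.append(s['joint_efforts'][5])
    print('T',np.mean(T,0).round(3),'sd',np.std(T,0).round(3),'F',np.mean(F,0).round(2),'j6',np.mean(J).round(3),np.std(J).round(3)); print(tool()[1:])
E
python3 -c "
from h import *
avg()"
```

```text
T [-0.158  0.257  0.098] sd [0.014 0.012 0.022] F [-1.2  -0.6   2.47] j6 0.125 0.008
(array([ 0.5315916 , -0.03069514,  0.09097271]), np.float64(-2.6237261080481367))
```

jog_arm:
  steps:
    - [[0, 0, 0], -0.5, 1]
    - [[0, 0, 0], -0.5, 1]

```text
clock: 14.95
tool_pos: [0.5316, -0.0307, 0.0909]
eef_rot: [2.282, 2.16, -0.0]
contact_force: [-0.6, -0.7, 3.0]
grip_width: 0.0119
gripper_force: 25.0
```

```bash
python3 -c "
from h import *
avg()"
```

```text
T [-0.171  0.269  0.174] sd [0.031 0.02  0.023] F [-0.97 -0.46  3.01] j6 0.157 0.007
(array([ 0.53158898, -0.0306865 ,  0.09098679]), np.float64(-3.1227167616627383))
```

jog_arm:
  steps:
    - [[0, 0, 0], 2, 1]
    - [[0, 0, 0], 4, 1]
    - [[0, 0, 0], 6, 1]
    - [[0, 0, 0], 8, 1]
    - [[0, 0, 0], 8, 1]
    - [[0, 0, 0.2], 8, 1]
    - [[0, 0, 0.4], 8, 1]
    - [[0, 0, 0.7], 8, 1]
    - [[0, 0, 1], 8, 1]
    - [[0, 0, 1.5], 8, 1]
    - [[0, 0, 2.5], 8, 1]
    - [[0, 0, 4], 8, 1]
    - [[0, 0, 6], 8, 1]
    - [[0, 0, 8], 8, 1]
    - [[0, 0, 11], 8, 1]
    - [[0, 0, 11], 8, 1]
    - [[0, 0, 11], 8, 1]

```text
clock: 16.67
tool_pos: [0.5327, -0.0307, 0.2034]
eef_rot: [2.122, 2.311, 0.005]
contact_force: [-0.0, 0.4, -1.0]
grip_width: 0.0116
gripper_force: 25.0
```

```bash
python3 - <<'E'
from h import *
s,p,a=tool(); print(p,a,s['contact_force'],s['torque'],s['grip_width'])
d=snap('wrist'); print(proj(d,[.5316,-.0296,.079]))
u,v=proj(d,[.5316,-.0296,.079]).astype(int)
v=max(v,50); cv2.imwrite('pics/z3.png',cv2.resize(d['color'][v-50:v+60,u-70:u+70,::-1],None,fx=5,fy=5,interpolation=2)); print(u,v)
for t in nets.place_of('key_tip','wrist')[:2]+nets.place_of('key_grip','wrist')[:2]: print(t)
E
```

```text
[ 0.53270864 -0.03073457  0.20336414] 4.872952273208673 [-0.00558212  0.35138657 -0.997426  ] [-0.14157502  0.12519595 -0.01728451] 0.011636165066915605
[311.03287148 225.48267974]
311 225
{'position': [0.5343, -0.0266, 0.1847], 'score': 0.91}
{'position': [0.5299, -0.0285, 0.2169], 'score': 0.66}
```

View pics/z3.png

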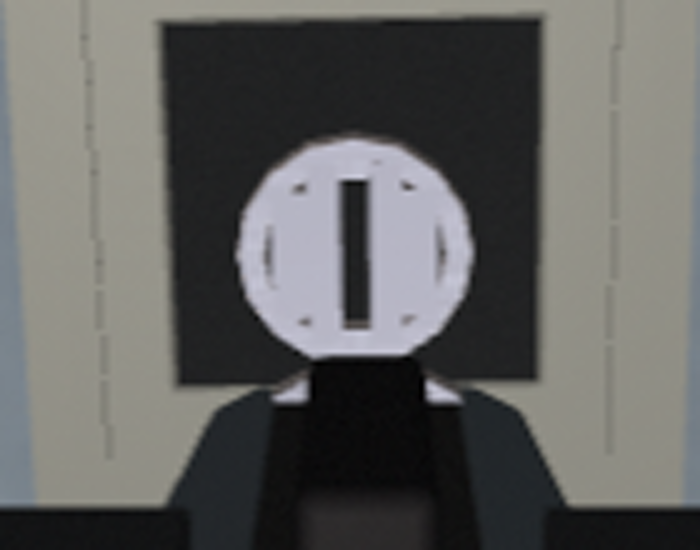

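```bash
python3 - <<'E'
from h import *
d=snap('wrist'); g=cv2.cvtColor(d['color'],cv2.COLOR_RGB2GRAY)
yy,xx=np.mgrid[:480,:640]
s=(g<70)&(np.hypot(xx-311.5,yy-225.5)<19)
n,lab,st,ce=cv2.connectedComponentsWithStats(s.astype(np.uint8)); k=1+np.argmax(st[1:,4]); print(st[k])
w=(np.array([toworld(d,q,.079) for q in np.argwhere(lab==k)[:,::-1]])*1000)
v=np.linalg.eigh(np.cov(w.T))[1][:,1]; print('slot',np.degrees(np.arctan2(v[1],v[0]))%180-180,w.mean(0))
for l in ['cover']:
  for x in nets.regions_of(l,'wrist')[:1]:
    c,_=cv2.findContours(x['mask'].astype(np.uint8),0,1); c=max(c,key=cv2.contourArea)
    print(cv2.minAreaRect(np.array([toworld(d,q[0],.073) for q in c]).astype(np.float32)*1000))
# black square left edge line: fit on rows above head bottom
pts=[]
for r in range(183,248,2):
    row=g[r,265:300].astype(int); pts.append((265+np.argmin(np.diff(row))+1,r))
for nm,P in (('L',pts),('R',[(330+np.argmax(np.diff(g[r,330:365].astype(int)))+1,r) for r in range(183,248,2)])):
    w=np.array([toworld(d,q,.073) for q in P]); vx,vy,_,_=cv2.fitLine(w.astype(np.float32)*1000,cv2.DIST_HUBER,0,.01,.01).ravel(); print(nm,np.degrees(np.arctan2(vy,vx))%180-180)
E
```

```text
[313 213   5  28 139]
slot -84.89658882273424 [532.09311807 -29.13679141]
((530.7105102539062, -19.955562591552734), (114.91466522216797, 110.75146484375), 5.625912666320801)
L -83.87605
R -84.80544
```

jog_arm:
  steps:
    - [[0.4, 2.6, 0], 6.8, 1]
    - [[0.8, 5.2, 0], 13.5, 1]
    - [[1.1, 7.8, 0], 20.3, 1]
    - [[1.4, 10.4, 0], 27, 1]
    - [[1.8, 13, 0], 33.8, 1]
    - [[2.1, 15.6, 0], 40.5, 1]
    - [[2.5, 18.2, 0], 47.3, 1]
    - [[2.8, 20.8, 0], 54, 1]
    - [[3.2, 23.4, 0], 60.8, 1]
    - [[3.5, 26, 0], 67.5, 1]
    - [[3.9, 28.6, 0], 74.3, 1]
    - [[4.1, 31.3, 0], 81, 1]
    - [[4.1, 31.3, -3], 81, 1]
    - [[4.1, 31.3, -6], 81, 1]
    - [[4.1, 31.3, -9], 81, 1]
    - [[4.1, 31.3, -11], 81, 1]
    - [[4.1, 31.3, -11], 81, 1]
    - [[4.1, 31.3, -11], 81, 1]
    - [[4.1, 31.3, -11], 81, 1]

```text
clock: 18.5
tool_pos: [0.5735, 0.2827, 0.092]
eef_rot: [0.113, 3.138, 0.001]
contact_force: [0.4, 0.6, -0.8]
grip_width: 0.012
gripper_force: 25.0
```

```bash
python3 - <<'E'
from h import *
s,p,a=tool(); print(p,a,s['contact_force'],s['grip_width'])
d=snap('wrist','w5'); print(proj(d,[.5735,.283,.028]))
for l in ['stand','key_tip','key_grip']:
    print(l,[(np.round(x['position'],4).tolist(),round(x['score'],2)) for x in nets.place_of(l,'wrist')[:2]])
d=snap('side'); u,v=proj(d,[.5735,.283,.04]).astype(int)
cv2.imwrite('pics/z4.png',cv2.resize(d['color'][v-50:v+50,u-60:u+60,::-1],None,fx=6,fy=6,interpolation=2)); print(u,v,proj(d,[.5735,.283,.028]),proj(d,p-[0,0,.022]))
E
```

```text
[0.57345177 0.282661   0.09195742] 85.8710963241226 [ 0.37642959  0.61561945 -0.75501663] 0.011994496895930913
[313.36318338 246.75539315]
stand [([0.5731, 0.2822, 0.0022], 0.97), ([0.4499, 0.404, -0.0009], 0.56)]
key_tip [([0.5729, 0.2831, 0.072], 0.69), ([0.5789, 0.3991, 0.0008], 0.66)]
key_grip [([0.5681, 0.2801, 0.1086], 0.97), ([0.5746, 0.4038, 0.0511], 0.71)]
277 367 [278.24316093 371.20151145] [276.39487302 359.12294494]
```

View pics/z4.png

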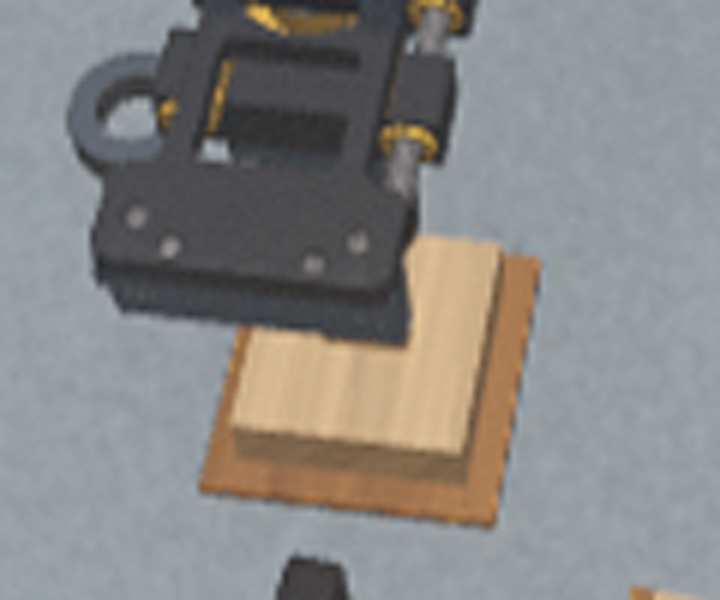

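jog_arm:
  steps:
    - [[0, 0, -2], 0, 1]
    - [[0, 0, -3], 0, 1]
    - [[0, 0, -3.6], 0, 1]
    - [[0, 0, -4], 0, 1]
    - [[0, 0, -4.3], 0, 1]
    - [[0, 0, -4.6], 0, 1]
    - [[0, 0, -4.6], 0, 1]
    - [[0, 0, -4.6], 0, 1]

```text
clock: 19.42
tool_pos: [0.5728, 0.2824, 0.0452]
eef_rot: [0.113, 3.139, 0.0]
contact_force: [-0.3, -1.3, -0.4]
grip_width: 0.0115
gripper_force: 25.0
```

jog_arm:
  steps:
    - [[0, 0, -0.2], 0, 1]
    - [[0, 0, -0.4], 0, 1]
    - [[0, 0, -0.6], 0, 1]
    - [[0, 0, -0.7], 0, 1]
    - [[0, 0, -0.7], 0, 1]
    - [[0, 0, -0.7], 0, 1]

```text
clock: 19.92
tool_pos: [0.5726, 0.2823, 0.038]
eef_rot: [0.113, 3.139, 0.0]
contact_force: [-0.4, -0.0, -0.3]
grip_width: 0.0121
gripper_force: 25.0
```

jog_arm:
  steps:
    - [[0, 0, 0], 0, 0.5]
    - [[0, 0, 0], 0, 0]
    - [[0, 0, 0], 0, -0.5]
    - [[0, 0, 0], 0, -1]
    - [[0, 0, 0], 0, -1]
    - [[0, 0, 0], 0, -1]
    - [[0, 0, 0], 0, -1]
    - [[0, 0, 0], 0, -1]
    - [[0, 0, 0], 0, -1]
    - [[0, 0, 0], 0, -1]
    - [[0, 0, 2], 0, -1]
    - [[0, 0, 5], 0, -1]
    - [[0, 0, 9], 0, -1]
    - [[0, 0, 13], 0, -1]
    - [[0, 0, 16], 0, -1]
    - [[0, 0, 16], 0, -1]
    - [[0, 0, 16], 0, -1]

```text
clock: 21.33
tool_pos: [0.5735, 0.2828, 0.2004]
eef_rot: [0.113, 3.135, 0.004]
contact_force: [-0.1, 0.4, -0.4]
grip_width: 0.0908
gripper_force: 0.0
```

```bash
python3 - <<'E'
from h import *
s,p,a=tool(); print(p,a,s['contact_force'],s['grip_width'])
d=snap('wrist','w6'); 
for l in ['stand','key','key_grip']:
    print(l,[(np.round(x['position'],4).tolist(),round(x['score'],2)) for x in nets.place_of(l,'wrist')[:2]])
d2=snap('side'); u,v=proj(d2,[.5735,.283,.04]).astype(int)
a=cv2.resize(d['color'][130:290,230:430,::-1],None,fx=2,fy=2); b=cv2.resize(d2['color'][v-40:v+40,u-50:u+50,::-1],None,fx=4,fy=4)
cv2.imwrite('pics/z5.png',np.hstack([a,b])); 
E
```

```text
[0.57348632 0.28278224 0.20035104] 85.87788951929751 [-0.07598447  0.415161   -0.37314245] 0.09075379848379538
stand [([0.4527, 0.3998, -0.0009], 0.83), ([0.5756, 0.2806, 0.0011], 0.73)]
key [([0.5726, 0.2822, 0.0128], 0.89), ([0.5735, 0.4024, 0.0011], 0.62)]
key_grip [([0.572, 0.4059, 0.0515], 0.91), ([0.5697, 0.279, 0.0513], 0.87)]
```

View pics/z5.png

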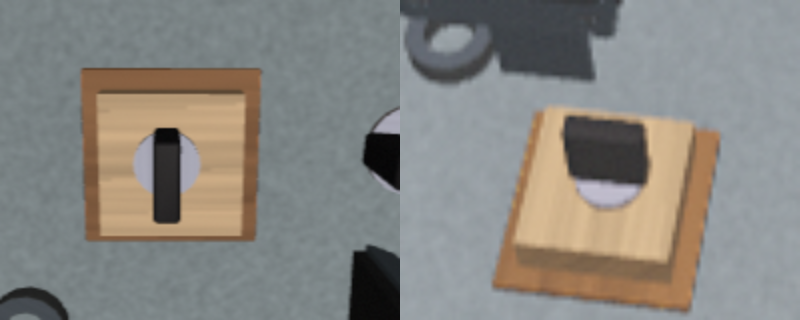

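The key stands upright in the stand with its collar flat on the block. In the crops, the wrist view shows it centred at about (167,165) and the side view at about (607,165). The gripper is clear of it.

```bash
python3 -c "
from workcell import env
print(env.finish_job())"
```

```text
the job is handed in; nothing more can be done
None
```

The lock is turned clockwise to its stop: I felt the stop at about 0.17 N m, and afterwards the slot read within about 1° of the scale's y axis. The key is back upright in its stand and released, and the job was handed in at about 21 s of the 72 s allowed.

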